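# Load the scale's battery box and hold its cover ready for the screws

### The arm

A 7-joint arm with a two-finger parallel gripper is mounted at the origin on the work surface. World frame = base frame: x ahead of the robot, y to its left, z up, the work surface at z = 0. Lengths are in m, angles in degrees, forces in N, time in s.
With the tool pointing down it reaches from about 0.4 to 0.925 m from the base axis. Payload 5.6 kg.
Tool frame: the origin (TCP) lies at the very end of the fingers, on their centre line; the grasp point (between the pads) lies 19 mm behind it; z points along the fingers, y is the line along which they close (so a half turn about z gives the same grasp; the last joint's range is limited). The gripper opens to 85 mm and grips with 20 to 120 N. Pads are 22 mm wide; open, the fingers measure 114 mm over their backs; the gripper's body (76 mm by 85 mm) begins 54 mm behind the grasp point. The pads swing forward as they close: fully open they stand 13 mm farther back than shut.
Start: joints at [-77.006, 26.786, -0.665, 91.828, 0.344, 61.387, -3.226], TCP at [0.173, 0.626, 0.231] pointing down, gripper open.
Joint ranges: [-144.91, 144.91], [-17.63, 115.5], [-89.93, 88.59], [15.96, 139.68], [-74.01, 254.01], [8.47, 105.57], [-167.45, 167.45]. Speed limits (degrees/s): [147.25, 147.25, 180, 180, 180, 180, 180].

### API

Orientations are given as a 3x3 rotation matrix whose columns are the frame's x, y, z axes.
In Python, from rig import manip, fingers, kin, vision, ticket, telemetry gives the robot as it stands. Calls block until the motion is done:
- manip.move_ptp(position, orientation): joint-space move of the TCP to a pose.
- manip.servo_line(position, orientation=None, feed=0.15): straight line of the TCP; orientation=None keeps the orientation; feed is the mean speed in m/s.
- manip.move_joints(angles): joint-space move.
- fingers.release() and fingers.grab(strength=None): open the fingers fully, or close them until they stop; strength is the grip in N (None keeps the last).
- manip.pause(seconds).
- kin.inverse_kinematics(position, orientation): joint angles nearest the present ones, or None.
- vision.snapshot(name): name is "scene" or "side" or "wrist"; returns a dict with "image" (384x512x3 uint8, blue, green, red), "K" (3x3 intrinsics, pixels), "R" (3x3) and "t" (3): a world point X has camera coordinates R X + t; the wrist camera has in their place "hand_eye" (4x4, takes a point from camera to tool coordinates, whose origin is the TCP and whose axes are the flange's). Camera axes: x right, y down, z forward; pixel columns grow to the right and rows downward; lengths in m; the calibration is good to about 2 mm. A picture is of the moment at which its call begins: read the wrist's pose just before it. There is no depth.
A pose or a line that the arm cannot do raises manip.MotionError and nothing moves.
- ticket.job_done(): hands the job in; it is judged then, once.
Readings, each from a call of its own:
- telemetry.current_time(): time.
- telemetry.current_qpos(): joint angles.
- telemetry.current_qvel(): joint speeds.
- telemetry.current_tau(): joint torques, N m.
- telemetry.current_position(): TCP position.
- telemetry.current_orientation(): TCP orientation.
- telemetry.current_ft_force(): force on the tool from outside, world axes, zero at the start.
- telemetry.current_wrist_torque(): the same for the moment, N m.
- telemetry.current_grip_width(): finger opening in m.
- telemetry.current_grip_force(): force on a finger pad.
Only numpy, scipy, OpenCV 4.12 (cv2) and the standard library are available. Lean on these libraries where they do the work, as an engineer would, in place of code of your own. Each camera call takes 0.05 s, during which the arm holds its last target. There are 200 camera calls.

### The job

Take the two long battery cells from the charging dock and drop each one end-down into its own well in the grey battery box, leaving the short cell and the other things on the table undisturbed. Then lift the cover plate by its handle and hold it level, hovering about 15 mm above the box without touching it, with its screw holes straight over the threaded holes so that a colleague can start the screws; finish while still holding it there, perfectly still and not let go.

Things in the scene. Friction and masses are not known exactly. Their poses are not given: they have to be found in the camera images.
- housing: Grey battery box of the bench scale, 130 x 84 x 80 mm (x, y, z), bolted to the table. Origin: centre of its underside; z up. In its flat top: two round wells on its x axis 24 mm either side of the middle, and four threaded holes in the corners at x = +-53, y = +-31 mm. A black cable gland sticks out 13 mm at its +x end, 24 to 46 mm up; tabs 11 mm deep, 8 mm high at the feet of its long sides.
- well_a (a point): centre of the mouth of the well at x = -24 mm of the box, in its top face, 80 mm above the table; blind round hole 31 mm wide, 72 mm deep, its floor 8 mm above the table
- well_b (a point): the same of the other well, at x = +24 mm of the box
- thread_a (a point): mouth of the threaded hole (brass insert 10 mm across with a dark 5 mm bore) at x = +53, y = +31 mm of the box, in its top face, 80 mm above the table
- thread_b (a point): mouth of the diagonally opposite threaded hole, at x = -53, y = -31 mm of the box
- cover_grip (a point): Centre of the straight bar of the cover plate's black bow handle, 32 mm above the plate's underside and over its centre; x along the bar and the plate's 130 mm length, z up out of the plate. The bar is 80 mm long, 12 mm wide (y) and 12 mm high, on 12 mm posts at x = +-34 mm, with 22 mm of clear space below it.
- cover: The loose cover plate: aluminium, 130 x 84 x 4 mm, about 0.18 kg, with a 12 mm screw hole in each corner (x = +-53, y = +-31 mm) and a bow handle on top. It lies flat on the table, handle up. Origin: centre of its underside. It looks the same after half a turn and may be held over the box either way round.
- cover_hole_a (a point): centre of the plate's screw hole at x = +53, y = +31 mm of the plate, in its underside
- cover_hole_b (a point): centre of the diagonally opposite screw hole, at x = -53, y = -31 mm of the plate, in its underside
- cell_a_mid (a point): Long battery cell: grey upright cylinder 26 mm in diameter, 65 mm long, with a small nub on top (about 90 g), loose in one of the dock's pockets, its foot 6 mm above the table. This point is its centre, half-way up; z along the cell. In a well it stands on the floor, its top 7 mm below the box's top face.
- cell_b_mid (a point): The other long cell, identical; centre half-way up.
- dock: Black charging dock fixed to the table, 210 x 64 x 24 mm, with three round pockets (29 mm wide, 18 mm deep) on its x axis at -70, 0 and +70 mm: two hold the long cells, one the short cell, in any order. A plug block (40 mm wide, 12 mm high) sticks out 15 mm at its -x end. Origin: centre of its underside.
- cell_short_mid (a point): Short cell of another device, 26 mm in diameter and only 40 mm long, in the third pocket of the dock; centre half-way up. Bystander, stays where it is.
- tape_roll: bystander: loose orange roll of tape lying flat, 72 mm across, 24 mm high; origin under its centre
- screw_cup: bystander: loose grey plastic cup for screws 56 mm across, 32 mm high; origin under its centre
- driver: bystander: loose screwdriver lying flat, 190 mm long
- label_core: bystander: loose paper label core standing up, 60 mm across, 50 mm high; origin under its centre
- jar: bystander: loose white jar, 52 mm across, 75 mm high; origin under its centre
- tin: bystander: loose flat blue tin, 90 x 60 x 28 mm; origin under its centre
Things that resemble listed ones, but are neither listed nor needed, are in the scene too. Of the things shaped like the cover, the aluminium one is meant.

How it is judged:
By the outcome, as a careful person would: the job done as asked, in the order asked, and still so for the second after the job is handed in, while the arm keeps its last pose, push and grip.
It also fails if it takes over 64 s, if anything falls off the work surface, if the arm or the gripper's body presses on something with over 40 N, if the wrist force passes 120 N, or if a joint passes its speed limit or range.

## Working session

There is one attempt and no reset: what is moved stays moved. The work goes in short steps, each a Python script; the robot and the scene stay as the last script left them, time stands still between calls to the robot, and variables do not carry over. Pictures are saved under pics/ and viewed, at most 10 in all, crops included, and the job is handed in when it is done.

```bash
ls; mkdir -p pics; python3 - <<'E'
from rig import manip, fingers, kin, vision, ticket, telemetry
import cv2,numpy as np,pickle
d={}
for n in("scene","side"):
    s=vision.snapshot(n);d[n]=s;cv2.imwrite(f"pics/{n}0.png",cv2.resize(s["image"],(800,600),interpolation=cv2.INTER_CUBIC))
    print(n,s["K"].tolist(),np.round(s["R"],3).tolist(),np.round(s["t"],3).tolist())
pickle.dump(d,open("d0.pkl","wb"))
s=vision.snapshot("wrist");print(s["hand_eye"].round(4).tolist(),s["K"].tolist())
print(telemetry.current_time(),telemetry.current_orientation())
E
```

```text
pics
scene [[361.57400254649997, 0.0, 251.70493682976445], [0.0, 361.57400254649997, 196.3776005572332], [0.0, 0.0, 1.0]] [[-0.255, 0.967, 0.016], [0.611, 0.174, -0.773], [-0.75, -0.187, -0.635]] [0.142, -0.27, 1.766]
side [[383.8415319050744, 0.0, 253.10325142614997], [0.0, 383.8415319050744, 196.44328458050504], [0.0, 0.0, 1.0]] [[-0.998, -0.06, -0.022], [-0.013, 0.521, -0.853], [0.063, -0.851, -0.521]] [0.536, 0.074, 1.151]
[[0.0005, -0.9628, -0.2701, 0.0696], [1.0, 0.0006, -0.0002, -0.0006], [0.0004, -0.2701, 0.9628, -0.1433], [0.0, 0.0, 0.0, 1.0]] [[280.69230239136505, 0.0, 256.71407289394597], [0.0, 280.69230239136505, 192.2090587443777], [0.0, 0.0, 1.0]]
0.15 [[-9.63817151e-01  2.66564119e-01 -2.62690150e-04]
 [ 2.66564229e-01  9.63816234e-01 -1.33388497e-03]
 [-1.02380840e-04 -1.35564500e-03 -9.99999076e-01]]
```

View pics/scene0.png

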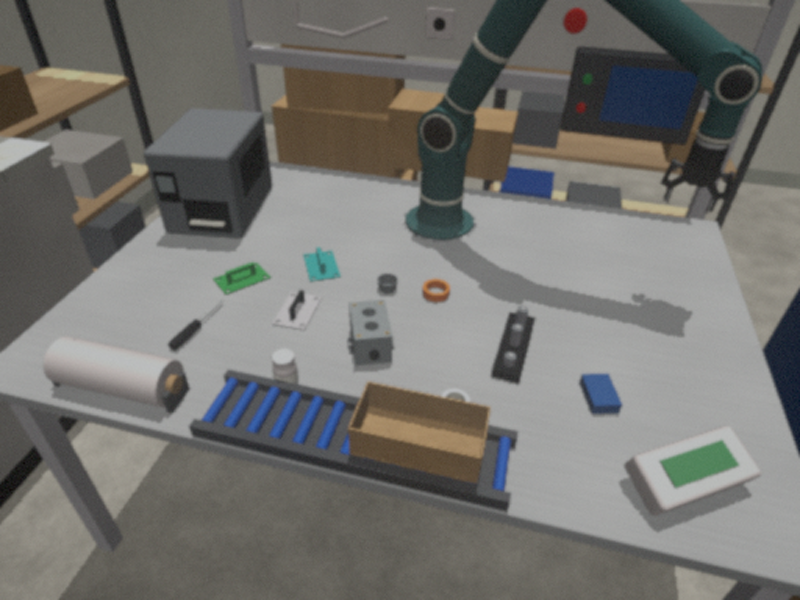

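View pics/side0.png

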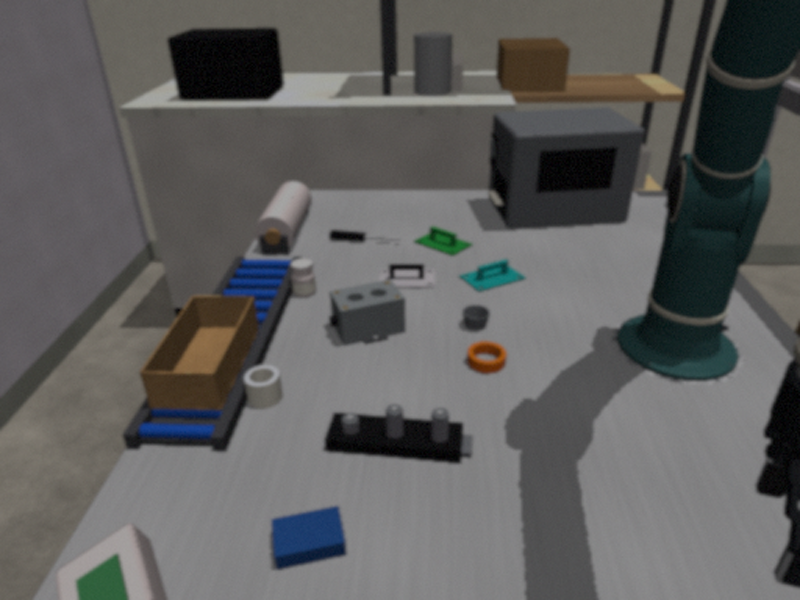

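The candidates for the cover are green (241,277), teal (321,264) and bare metal with a black handle (297,310) in the scene view. The metal one fits "aluminium"; I'll confirm it in a wrist crop. The box is at (370,330), with its gland facing the camera. The dock is at (514,345): long cells at about (517,333) and (522,315), short cell at (510,358), plug end towards the robot.

```bash
cat > h.py <<'E'
from rig import manip, fingers, kin, vision, ticket, telemetry
import cv2,numpy as np,pickle
def ray(s,uv):
    d=np.linalg.inv(s["K"])@[uv[0],uv[1],1]
    return -s["R"].T@s["t"], s["R"].T@d
def tri(*obs):
    A=np.zeros((3,3));b=np.zeros(3)
    for s,uv in obs:
        c,d=ray(s,uv);d=d/np.linalg.norm(d);P=np.eye(3)-np.outer(d,d);A+=P;b+=P@c
    return np.linalg.solve(A,b)
def onz(s,uv,z):
    c,d=ray(s,uv);return c+d*(z-c[2])/d[2]
def proj(s,X):
    p=s["K"]@(s["R"]@np.asarray(X,float)+s["t"]);return p[:2]/p[2]
def wrist():
    p=np.array(telemetry.current_position());R=np.array(telemetry.current_orientation())
    s=vision.snapshot("wrist");T=np.eye(4);T[:3,:3]=R;T[:3,3]=p
    W=np.linalg.inv(T@s["hand_eye"]);s["R"]=W[:3,:3];s["t"]=W[:3,3];return s
def down(yaw): # tool x axis at yaw deg in world, z down
    a=np.radians(yaw);c,s=np.cos(a),np.sin(a)
    return np.array([[c,s,0],[s,-c,0],[0,0,-1.]])
E
python3 - <<'E'
from h import *
d=pickle.load(open("d0.pkl","rb"));k=.64
P=dict(cellM=((517,327),(395,407)),cellN=((523,309),(440,411)),short=((510,353),(350,416)),well1=((369,312),(380,293)),well2=((370,325),(352,297)),
 handle=((297,297),(407,266)),tape=((436,290),(487,356)),cup=((387,283),(475,317)),jar=((284,358),(302,268)),core=((456,398),(263,375)),plate=((297,311),(407,278)))
for n,(a,b) in P.items():
    print(n,tri((d["scene"],np.array(a)*k),(d["side"],np.array(b)*k)).round(3))
E
```

```text
cellM [0.52  0.278 0.069]
cellN [0.452 0.286 0.069]
short [0.59  0.274 0.047]
well1 [ 0.57  -0.056  0.075]
well2 [ 0.622 -0.037  0.08 ]
handle [ 0.524 -0.255  0.036]
tape [0.363 0.064 0.012]
cup [ 0.378 -0.064  0.017]
jar [ 0.753 -0.188  0.063]
core [0.751 0.181 0.049]
plate [ 0.526 -0.259 -0.002]
```

```bash
cat > look.py <<'E'
from h import *
V={}
for n,ps,yaw in (("dock",[(.5,.33,.22),(.5,.24,.22)],175),("box",[(.58,0,.24),(.58,-.10,.24)],200),("cov",[(.50,-.22,.2),(.50,-.30,.2)],180)):
    for i,p in enumerate(ps):
        manip.move_ptp(np.array(p),down(yaw)); V[n,i]=wrist()
    print(n,telemetry.current_time(),np.round(telemetry.current_qpos(),0))
pickle.dump(V,open("v.pkl","wb"))
M=np.vstack([np.hstack([V[n,i]["image"] for i in (0,1)]) for n in("dock","box")])
for n in("dock","box","cov"):
    a,b=[V[n,i]["image"][:] for i in(0,1)]
    cv2.imwrite(f"pics/{n}.png",cv2.resize(np.hstack([a,b]),(800,300),interpolation=cv2.INTER_AREA))
cv2.imwrite("pics/all.png",np.vstack([cv2.imread(f"pics/{n}.png")[:,:,:] for n in("dock","box")]))
E
python3 look.py
```

```text
dock 2.325 [-34.  18.   6. 106.  -2.  56.  58.]
box 3.9083 [ -2.  20.  11. 101.  -5.  59. 120.]
cov 5.075 [ 13.  23.  19. 104.  -9.  55. 126.]
```

View pics/all.png

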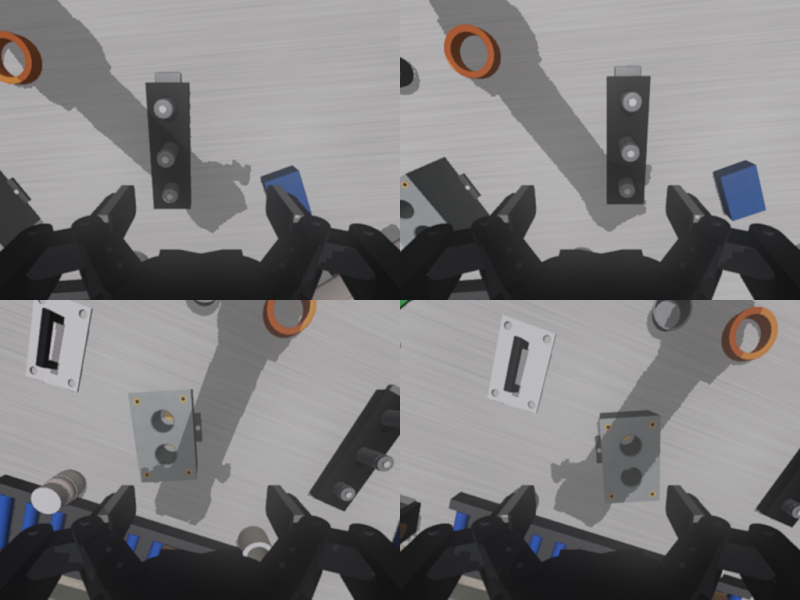

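View pics/cov.png

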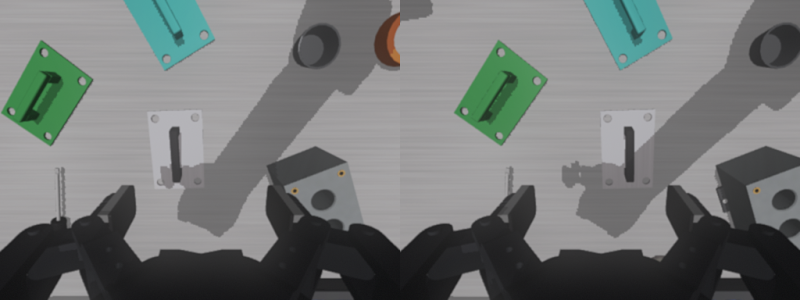

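The wrist views show the dock (plug at the top, two tall cells near the plug, short cell at the bottom), the box with four brass inserts, and the bare metal plate with a black bow handle at (175,150). The plates at (47,92), green, and (170,30), teal, are painted, so the metal one is meant. Next is an enlarged crop to confirm it and refine the points.

```bash
cat > crop.py <<'E'
from h import *
V=pickle.load(open("v.pkl","rb"))
C={("cov",0):(175,125),("cov",1):(240,125),("dock",0):(160,90),("dock",1):(240,85)}
t=[]
for (n,i),(x,y) in C.items():
    w,h=(120,120) if n=="cov" else (120,180)
    c=cv2.resize(V[n,i]["image"][y:y+h,x:x+w],None,fx=400/120*(1 if n=="cov" else 2/3)*.5*2 if n=="cov" else 5/3,fy=10/3 if n=="cov" else 5/3,interpolation=cv2.INTER_CUBIC)
    t.append(c)
top=np.hstack(t[:2])[:, :800]; bot=np.hstack([cv2.copyMakeBorder(x,0,0,0,800//2-x.shape[1],cv2.BORDER_CONSTANT) for x in t[2:]])
cv2.imwrite("pics/crops.png",np.vstack([top[:400],bot[:300]])[:700] if 0 else np.vstack([cv2.resize(top,(600,300)),cv2.resize(bot,(800,300))[:, :600]]))
# inserts
for i,pts in ((0,[(175,129),(234,126),(188,223),(242,220)]),(1,[(266,163),(323,159),(271,250),(324,247)])):
    im=V["box",i]["image"].astype(float);S=np.clip(im[...,2]-im[...,0]-35,0,None)
    out=[]
    for x,y in pts:
        w=S[y-7:y+8,x-7:x+8];yy,xx=np.mgrid[y-7:y+8,x-7:x+8];out.append((round((w*xx).sum()/w.sum(),2),round((w*yy).sum()/w.sum(),2),int((w>0).sum())))
    print(i,out)
E
python3 crop.py
```

```text
0 [(np.float64(175.1), np.float64(129.53), 53), (np.float64(233.98), np.float64(126.08), 58), (np.float64(187.99), np.float64(223.72), 24), (np.float64(241.4), np.float64(220.2), 31)]
1 [(np.float64(265.04), np.float64(162.01), 44), (np.float64(322.77), np.float64(159.2), 37), (np.float64(270.47), np.float64(250.19), 24), (np.float64(322.77), np.float64(247.73), 39)]
```

View pics/crops.png

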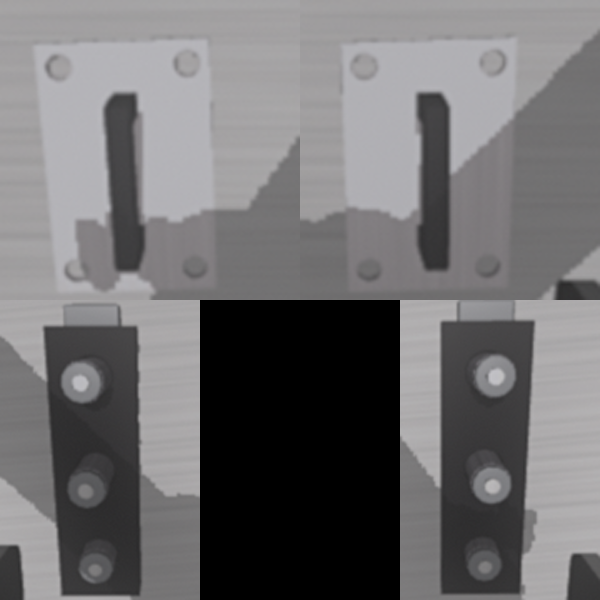

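The crop confirms the bare aluminium plate with its four holes at (59,67), (187,63), (77,268) and (195,266) in the left view. In the dock the long cells are at the plug end and in the middle, with the short cell at the far end.

```bash
cat > est.py <<'E'
from h import *
V=pickle.load(open("v.pkl","rb"))
def T(n,a,b):return np.array([tri((V[n,0],p),(V[n,1],q)) for p,q in zip(np.array(a,float),np.array(b,float))])
box=T("box",[(175.1,129.53),(233.98,126.08),(187.99,223.72),(241.4,220.2)],[(265.04,162.01),(322.77,159.2),(270.47,250.19),(322.77,247.73)])
cov=T("cov",np.array([(59,67),(187,63),(77,268),(195,266)])/2.5+(175,125),np.array([(64,67),(192,63),(69,269),(187,265)])/2.5+(240,125))
cel=T("dock",np.array([(82,83),(87,188),(95,268)])/(5/3)+(160,90),np.array([(94,76),(91,184),(84,264)])/(5/3)+(240,85))
nub=T("dock",np.array([(81,83),(86,191),(95,269)])/(5/3)+(160,90),np.array([(97,77),(92,186),(84,265)])/(5/3)+(240,85))
m=np.array([(-53,31),(-53,-31),(53,31),(53,-31)])/1e3
def fit(P,m):
    # detected order: top-left,top-right,bottom-left,bottom-right
    best=None
    for sg in(1,-1):
        mm=m*[1,sg];A=mm-mm.mean(0);B=P[:,:2]-P[:,:2].mean(0)
        th=np.arctan2((A[:,0]*B[:,1]-A[:,1]*B[:,0]).sum(),(A*B).sum())
        R=np.array([[np.cos(th),-np.sin(th)],[np.sin(th),np.cos(th)]]);r=np.abs(A@R.T-B).max()
        if best is None or r<best[0]:best=(r,np.degrees(th))
    return P.mean(0).round(4),np.round(best,4)
for n,P in(("box",box),("cov",cov)):print(n,P.round(4).tolist(),fit(P,m))
print("cells",cel.round(4).tolist(),nub.round(4).tolist())
E
python3 est.py
```

```text
box [[0.5595, -0.0969, 0.0782], [0.5347, -0.0393, 0.0803], [0.657, -0.0537, 0.0791], [0.6314, 0.0029, 0.081]] (array([ 0.5956, -0.0468,  0.0796]), array([4.00000e-04, 2.37791e+01]))
cov [[0.4756, -0.2897, 0.0028], [0.4737, -0.2277, 0.0023], [0.5814, -0.286, 0.0025], [0.5798, -0.224, 0.002]] (array([ 0.5276, -0.2569,  0.0024]), array([3.0000e-04, 1.8786e+00]))
cells [[0.4516, 0.285, 0.0647], [0.5211, 0.2795, 0.0654], [0.5898, 0.2735, 0.0447]] [[0.4514, 0.2858, 0.0725], [0.5213, 0.2795, 0.0702], [0.5905, 0.2735, 0.0448]]
```

```bash
cat > cell.py <<'E'
from h import *
import sys
B=np.array([.5956,-.0468]);yb=23.78;u=np.array([np.cos(np.radians(yb)),np.sin(np.radians(yb))])
def st(n):print(n,round(telemetry.current_time(),2),np.round(telemetry.current_position(),4),round(telemetry.current_grip_width(),4),np.round(telemetry.current_ft_force(),1))
def cell(c,side):
    D=down(175.3);W=down(180+yb);w=B+side*.024*u
    manip.move_ptp(np.array([*c,.14]),D)
    manip.servo_line(np.array([*c,.042]),feed=.12)
    fingers.grab(40);st("grip")
    manip.servo_line(np.array([*c,.17]),feed=.12);st("lift")
    manip.move_ptp(np.array([*w,.17]),W)
    manip.pause(.2)
    manip.servo_line(np.array([*w,.090]),feed=.06);st("in")
    s=wrist()["image"]
    manip.pause(.2)
    fingers.release();manip.pause(.3);st("rel")
    manip.servo_line(np.array([*w,.2]),feed=.2)
    return s
E
python3 - <<'E'
from cell import *
fingers.release()
a=cell((.4516,.285),-1)
manip.move_ptp(np.array([.57,-.06,.24]),down(203.8))
cv2.imwrite("pics/c1.png",np.hstack([a,wrist()["image"]])[:,:][::1] if 0 else cv2.resize(np.hstack([a,wrist()["image"]]),(800,300),interpolation=cv2.INTER_AREA))
E
```

```text
grip 8.96 [0.4518 0.2852 0.0424] 0.0246 [-0.8  0.4  4.8]
lift 10.18 [0.4511 0.2847 0.1692] 0.0246 [-1.5  0.7 -1. ]
in 13.22 [ 0.574  -0.0565  0.0904] 0.0247 [-0.2  0.7 -1.3]
rel 14.38 [ 0.5736 -0.0565  0.09  ] 0.0854 [-0.9  0.4 -0.3]
```

View pics/c1.png

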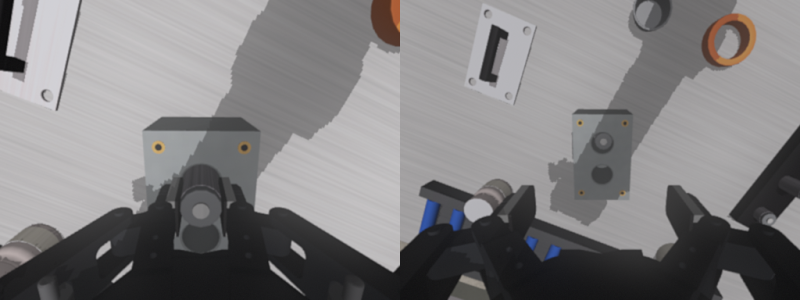

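The first cell is in its well, at (602,142) in the right-hand picture. Next the second cell, then the cover.

```bash
python3 - <<'E'
from cell import *
cell((.5211,.2795),1)
manip.move_ptp(np.array([.57,-.06,.24]),down(203.8))
a=wrist()["image"]
C=np.array([.5276,-.2569]);Y=down(181.88)
manip.move_ptp(np.array([*C,.10]),Y)
manip.servo_line(np.array([*C,.014]),feed=.08);st("at");b=wrist()["image"]
fingers.grab(70);st("grip")
cv2.imwrite("pics/c2.png",cv2.resize(np.hstack([a,b]),(800,300),interpolation=cv2.INTER_AREA))
E
```

```text
grip 18.31 [0.5214 0.2797 0.0425] 0.0251 [ 0.4 -0.4  4. ]
lift 19.52 [0.5205 0.2792 0.1691] 0.0248 [ 0.4 -0.7 -1.5]
in 22.46 [ 0.6179 -0.0371  0.0905] 0.0247 [ 0.1  0.5 -0.6]
rel 23.62 [ 0.6176 -0.0372  0.09  ] 0.0856 [-0.1  1.   0.6]
at 26.93 [ 0.5281 -0.2571  0.0146] 0.0852 [ 0.3  0.  -0.5]
grip 27.65 [ 0.5277 -0.257   0.0142] 0.0104 [-1.2 -0.3  2.8]
```

View pics/c2.png

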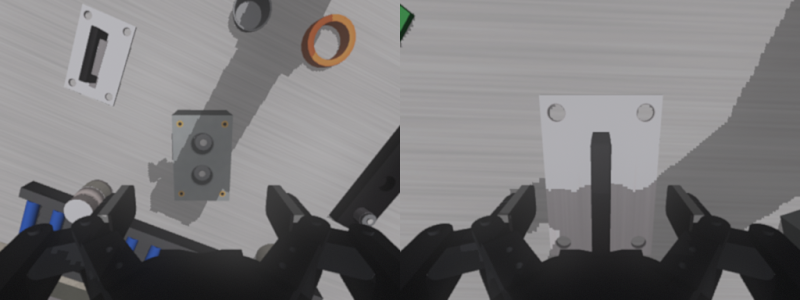

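Both cells sit in their wells, at (203,142) and (203,174), and the handle is between the fingers. Next I lift the plate and hover it.

```bash
python3 - <<'E'
from cell import *
C=np.array([.5276,-.2569])
manip.servo_line(np.array([*C,.20]),feed=.12);st("lift")
manip.move_ptp(np.array([*B,.20]),down(180+yb))
manip.servo_line(np.array([*B,.1092]),feed=.05);manip.pause(.5);st("hover")
R=np.array(telemetry.current_orientation());print(np.degrees(np.arctan2(R[1,0],R[0,0])),R[:,2])
V={"w":wrist(),"scene":vision.snapshot("scene"),"side":vision.snapshot("side")}
pickle.dump(V,open("vh.pkl","wb"))
w=V["w"]["image"];p0=proj(V["scene"],[*B,.09]).astype(int);p1=proj(V["side"],[*B,.09]).astype(int)
c=[cv2.resize(V[n]["image"][p[1]-40:p[1]+40,p[0]-54:p[0]+53],(400,300),interpolation=cv2.INTER_CUBIC) for n,p in(("scene",p0),("side",p1))]
print(p0,p1)
cv2.imwrite("pics/h.png",np.vstack([cv2.resize(w[100:340,96:416],(400,300)),][:1]+[]) if 0 else np.vstack([np.hstack([cv2.resize(w,(400,300)),cv2.resize(w[150:300,160:360],(400,300),interpolation=cv2.INTER_CUBIC)]),np.hstack(c)]))
E
```

```text
lift 29.35 [ 0.5272 -0.2567  0.1992] 0.0105 [ 0.1 -0.2 -2.2]
hover 32.7 [ 0.5956 -0.0468  0.1092] 0.0106 [ 0.2 -0.8 -1.6]
-156.22072892596768 [ 4.13999025e-05 -1.03040989e-05 -9.99999999e-01]
[236 201] [234 185]
```

View pics/h.png

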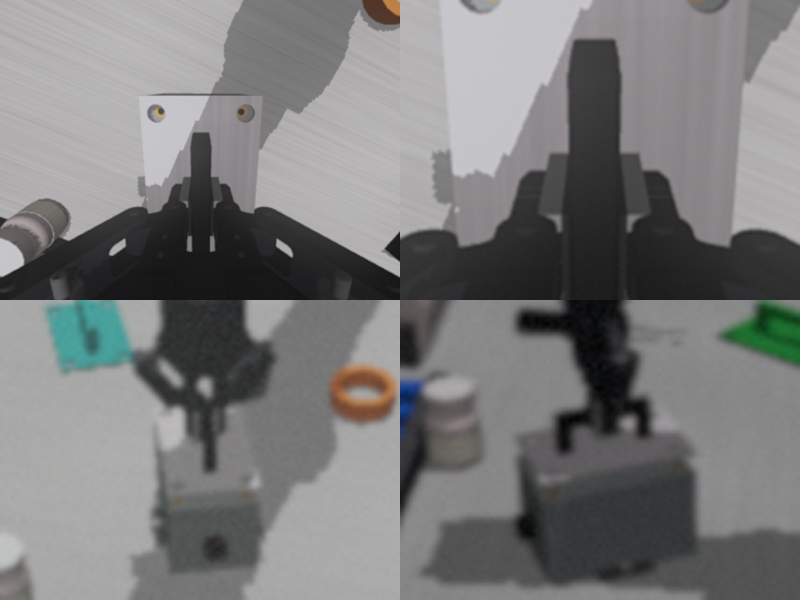

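The plate hovers over the box, and brass shows through both visible screw holes, at (157,113) and (245,113). I'll overlay the expected geometry to check alignment and level.

```bash
python3 - <<'E'
from cell import *
V=pickle.load(open("vh.pkl","rb"));s=V["w"];a=np.radians(yb);R=np.array([[np.cos(a),-np.sin(a)],[np.sin(a),np.cos(a)]])
P=lambda x,y,z:np.array([*(B+R@[x/1e3,y/1e3]),z/1e3])
def draw(s,x0,y0,w,h,W,H):
    k=W/w;im=cv2.resize(s["image"][y0:y0+h,x0:x0+w],(W,H),interpolation=cv2.INTER_CUBIC)
    f=lambda X:((proj(s,X)+.5-[x0,y0])*k).astype(int)
    o=[f(P(x,y,99)) for x,y in((65,42),(-65,42),(-65,-42),(65,-42))];cv2.polylines(im,[np.array(o)],True,(0,255,0),1)
    t=np.linspace(0,2*np.pi,40)
    for x in(-53,53):
        for y in(-31,31):
            for r,z,c in((6,99,(0,255,0)),(5,80,(0,0,255)),(2.5,80,(255,0,255))):
                cv2.polylines(im,[np.array([f(P(x+r*np.cos(q),y+r*np.sin(q),z)) for q in t])],True,c,1)
    return im
raw=cv2.resize(s["image"][115:175,170:345],(800,274),interpolation=cv2.INTER_CUBIC)
t=draw(s,170,115,175,60,800,274)
S=[draw(V[n],p[0]-40,p[1]-30,80,60,400,300) for n,p in(("scene",(236,205)),("side",(234,185)))]
cv2.imwrite("pics/ov.png",np.vstack([t,np.hstack(S)]))
for y in(-31,31):print(proj(s,P(-53,y,97)),proj(s,P(-53,y,80)))
im=s["image"].astype(float);Sx=np.clip(im[...,2]-im[...,0]-25,0,None)
for x,y in((201,144),(313,144)):
    w=Sx[y-12:y+13,x-12:x+13];yy,xx=np.mgrid[y-12:y+13,x-12:x+13];print("brass",(w*xx).sum()/w.sum(),(w*yy).sum()/w.sum(),(w>0).sum())
E
```

```text
[200.03223906 145.11940239] [205.45608771 142.07844781]
[312.86645749 145.17217851] [307.4650082  142.12688127]
brass 203.1992238033635 144.27425614489005 109
brass 310.50644427596666 143.45337376800606 117
```

View pics/ov.png

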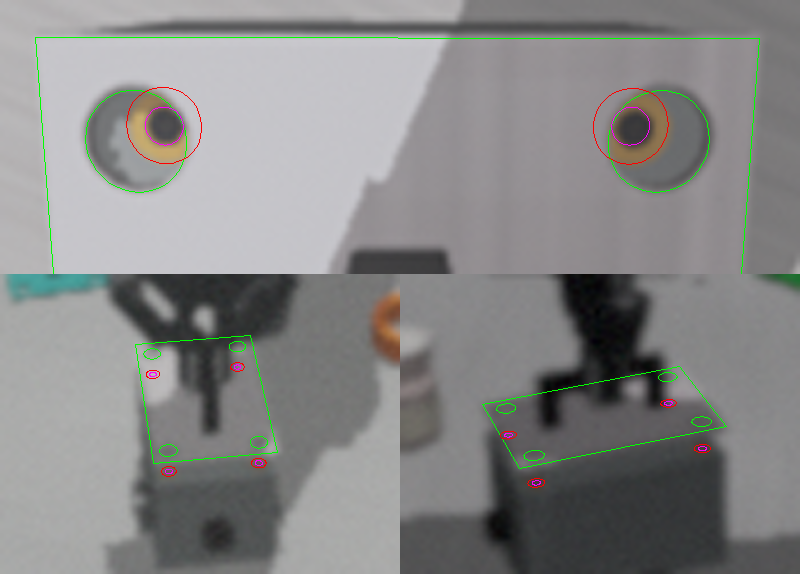

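The overlay agrees to under 1 mm: bores, screw holes and plate edge coincide with the prediction, and the plate is level. I'm handing it in.

```bash
python3 - <<'E'
from cell import *
manip.pause(.5);st("end");print(np.abs(telemetry.current_qvel()).max(),telemetry.current_grip_force())
print(ticket.job_done())
E
```

```text
end 33.35 [ 0.5956 -0.0468  0.1092] 0.0107 [-0.   0.1 -0.9]
0.12234748138349058 68.14933061599731
the job is handed in; nothing more can be done
None
```

I handed the job in at about 33 s: both long cells are in their wells, and the arm is still holding the aluminium cover level, about 15 mm above the box, with its screw holes over the threads to within about 1 mm.

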